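Charge the ball mill and hold its run plunger at half travel

ROBOT

A 6-joint arm with a two-finger parallel gripper is mounted at the origin on a cart in front of the work surface, level with it; the furniture and walls round the work are solid. World frame = base frame: x ahead of the robot, y to its left, z up, the work surface at z = 0. Lengths are in m, angles in rad, forces in N, time in s.
With the tool pointing down it reaches from about 0.35 to 0.875 m from the base axis. Payload 15.5 kg.
Tool frame: the origin (TCP) lies midway between the tips of the shut fingers; the grasp point (between the pads) lies 19 mm behind it; z points along the fingers, y is the line along which they close (so a half turn about z gives the same grasp; the last joint's range is limited). The gripper opens to 85 mm and grips with 20 to 120 N. Pads are 22 mm wide; open, the fingers measure 114 mm over their backs; the gripper's body (76 mm by 85 mm) begins 54 mm behind the grasp point. The pads swing forward as they close: fully open they stand 13 mm farther back than shut.
Start: joints at [-1.268, 0.494, 1.345, -0, 1.302, -0.096], TCP at [0.242, -0.576, 0.231] pointing down, gripper open.
Joint ranges: [-2.91, 2.91], [-0.82, 2.16], [0.22, 2.67], [-1.22, 4.37], [0.12, 2.79], [-3.08, 3.08]. Speed limits (rad/s): [1.89, 1.89, 2.57, 3.01, 3.01, 3.01].

INTERFACE

Orientations are given as a unit quaternion [w, x, y, z].
In Python, from plant import robot gives the robot as it stands.
- The arm moves only by the shell command python3 -m handwheel 'ROWS' [FORCE]. ROWS is a JSON object of lists of equal length, an entry for each row: "twist": the turn, a rotation vector about the tool's x, y, z in degrees, a list of three; "dp": the shift along the tool's x, y, z in mm, a list of three; "jaw": the finger opening in mm, from 0 to 85.4. A call has 1 to 12 rows; each row shifts and turns the commanded pose from where the row before left it, along the tool's axes as they then stand; what a row does not reach is not made up. A row lasts 1/12 s, in which the tool goes at most 41.7 mm and 7.16 degrees, less where a joint would pass 70% of its speed; a pose out of reach is approached as far as the arm can. A call with a gripper value outside its range is refused whole. The fingers move at their own pace and stop on an object; FORCE is the grip in N (left out, the last holds). Time passes only in rows, so rows that do not move let the fingers close. It gives the time, the measured TCP pose, the force, the opening and the grip force at its end, in the units of the state.
- robot.read_state(): the state, without advancing time (a new reading comes with each control period).
- robot.grab_frame(name): name is "scene" or "top" or "wrist"; returns a dict with "pixels" (400x640x3 uint8, red, green, blue), "fx", "fy", "cx", "cy" (pixels), "R" (3x3) and "t" (3): a world point X has camera coordinates R X + t. Camera axes: x right, y down, z forward; pixel columns grow to the right and rows downward; lengths in m; the calibration is good to about 2 mm. The wrist camera is an equidistant fisheye: a pixel r from the principal point sees the ray r / f radians off the axis. A picture is of the moment at which its call begins. There is no depth.
- robot.hand_in(): hands the job in; it is judged then, once.
Trained networks look in a picture, given as the dict that the camera call returned (one of the last four; its "shot" number tells which), for a name from the list of things; names that differ only in an ending like _2 or _b are one class to them, and where a whole thing is asked for, a point or a joint stands for the part that bears it (a point fixed in the world has none). Each returns a list of dicts, best first, with "confidence" (0 to 1); they miss things now and then, are a little off and sometimes report something else, mostly with a low value. They report only what shows in the picture. A call takes as long as a camera call. They do not tell look-alikes from the thing itself.
- robot.outline_of(picture, label): "mask" (400x640 bool, what is visible of it) and "pixel" ([row, column] in pixels, amid what is visible of it).
The state is a dict: "time": time; "q": joint angles; "qd": joint speeds; "joint_efforts": joint torques, N m; "tool_pos": TCP position; "ee_rot": TCP orientation; "force": force on the tool from outside, world axes, zero at the start; "moment": the same for the moment, N m; "finger_gap": finger opening in m; "finger_force": force on a finger pad.
Only numpy, scipy, OpenCV 4.12 (cv2) and the standard library are available. Lean on these libraries where they do the work, as an engineer would, in place of code of your own. Each camera call takes 0.05 s, during which the arm holds its last target. There are 200 camera calls.

TASK

Pour all six steel balls from the small beaker into the bowl of the ball mill and stand the empty beaker upright on the bench. Then, with the fingers, press the mill's spring-loaded plunger half-way down, its top about level with the little post beside it, and keep it there for at least two seconds; the program finishes while still holding it so. Never push the plunger to its bottom, and leave the dropper bottle, the flask, the puck and the stopper where they stand.

Things in the scene. Friction and masses are not known exactly. Their poses are not given: they have to be found in the camera images.
- mill: bench ball mill, fixed to the bench: a grey housing 124 (x) x 274 (y) x 44 high with an open steel bowl on its +y end and the hold-to-run plunger on its -y end. Origin on the bench under the housing's centre; x points to its back, y along its length, z up.
- bowl_floor (a point): centre of the bowl's inner floor, 50 mm above the bench. The bowl is round and open above: inner diameter 100 at the rim, rim 45 mm above this point, wall 4 mm, outer diameter 108. Axes as the mill.
- knob_top (a point): centre of the flat top of the plunger's round black knob (34 mm diameter, 16 mm thick); 96 mm above the bench when released. It moves with the plunger, straight down when pressed. 155 mm from the bowl's centre.
- post_top (a point): top of the small fixed aluminium gauge post (12 x 6 mm) that stands 36 mm from the plunger's axis, on the side away from the bowl, 86 mm above the bench: the knob's top is level with it when the plunger is half-way down.
- plunger (a joint): travel of the plunger in m: 0 released, 0.010 half-way, 0.020 bottom. A spring pushes it back: 4 N at the start of travel, 8 N half-way, 12 N at the bottom.
- beaker: small clear beaker with the six balls: 44 mm across the rim (40 at the foot), 57 high, wall about 4, open above, 40 g. Origin at the centre of its underside, z up through the mouth. Grip it across the outside, about 27 mm up; up to 60 N does no harm. The balls roll out when it is tilted some 25 degrees past level.
- ball1_center (a point): centre of a steel grinding ball, 14 mm diameter, 11 g; in the beaker at the start, two layers of three.
- ball2_center (a point): centre of a steel grinding ball, 14 mm diameter, 11 g; in the beaker at the start, two layers of three.
- ball3_center (a point): centre of a steel grinding ball, 14 mm diameter, 11 g; in the beaker at the start, two layers of three.
- ball4_center (a point): centre of a steel grinding ball, 14 mm diameter, 11 g; in the beaker at the start, two layers of three.
- ball5_center (a point): centre of a steel grinding ball, 14 mm diameter, 11 g; in the beaker at the start, two layers of three.
- ball6_center (a point): centre of a steel grinding ball, 14 mm diameter, 11 g; in the beaker at the start, two layers of three.
- dropper_bottle: bystander: dropper bottle, 33 mm diameter, 98 high, origin at the centre of its underside.
- flask: bystander: conical flask with a cap, 77 mm diameter, 155 high, origin at the centre of its underside.
- puck: bystander: flat black puck, 57 mm diameter, 21 high, origin at the centre of its underside.
- stopper: bystander: rubber stopper, 33 mm diameter, 28 high, origin at the centre of its underside.
Mind the look-alikes: they are no part of the job. Leave any blue or pink look-alike of the beaker alone.

How it is judged:
On the way, in this order (a step that is already met when the one before it is completed fails the run):
1. all six balls are in the mill's bowl (horizontal distance between each of ball1_center, ball2_center, ball3_center, ball4_center, ball5_center, ball6_center and bowl_floor below 0.05 m and z of ball1_center in the frame of bowl_floor between 0 and 0.042 m and z of ball2_center in the frame of bowl_floor between 0 and 0.042 m and z of ball3_center in the frame of bowl_floor between 0 and 0.042 m and z of ball4_center in the frame of bowl_floor between 0 and 0.042 m and z of ball5_center in the frame of bowl_floor between 0 and 0.042 m and z of ball6_center in the frame of bowl_floor between 0 and 0.042 m), for 0.2 s.
2. the beaker stands upright on the bench, let go (height (world z) of beaker between -0.005 and 0.006 m and angle between beaker's own z axis and vertical below 0.1 rad and contact force between the fingers and beaker below 0.05 N and linear speed of beaker below 0.02 m/s), for 0.3 s.
3. the fingers hold the plunger half-way down for two seconds (value of joint plunger between 0.006 and 0.014 m and contact force between the fingers and plunger above 3 N), for 2 s.
At the end, for the whole second after the job is handed in: All six balls lie in the bowl below its rim; the beaker stands upright (within 0.1 rad) on the bench, untouched; the fingers press the plunger with more than 3 N and keep it between 6 and 14 mm of its 20 mm travel while the program ends (all of step 1 and all of step 2 and all of step 3); the arm keeps its last pose, push and grip.
It fails at once if the plunger is pushed to its bottom (beyond 18.5 mm) (value of joint plunger above 0.0185 m).
It fails at once if the dropper bottle is moved more than 30 mm (distance of dropper_bottle from where it was at the start of the episode above 0.03 m).
It fails at once if the flask is moved more than 30 mm (distance of flask from where it was at the start of the episode above 0.03 m).
It fails at once if the black puck is moved more than 30 mm (distance of puck from where it was at the start of the episode above 0.03 m).
It fails at once if the stopper is moved more than 30 mm (distance of stopper from where it was at the start of the episode above 0.03 m).
It also fails if it takes over 72 s, if anything falls off the work surface, if the arm or the gripper's body presses on something with over 40 N, if the wrist force passes 120 N, or if a joint passes its speed limit or range.

## Working session

There is one attempt and no reset: what is moved stays moved. The work goes in short steps, Python scripts to look and compute and a shell command to move; the robot and the scene stay as the last step left them, time stands still between calls to the robot, and variables do not carry over. Pictures are saved under pics/ and viewed, at most 10 in all, crops included, and the job is handed in when it is done.

```bash
mkdir -p pics; ls
cat > h.py <<'E'
import numpy as np, cv2
from plant import robot
def ray(p,px):
    R=np.array(p["R"]);t=np.array(p["t"])
    d=np.array([(px[1]-p["cx"])/p["fx"],(px[0]-p["cy"])/p["fy"],1.])
    return -R.T@t, R.T@d
def atz(p,px,z):
    o,d=ray(p,px); return o+d*(z-o[2])/d[2]
def proj(p,X):
    c=np.array(p["R"])@np.array(X)+np.array(p["t"]); return [p["cy"]+p["fy"]*c[1]/c[2],p["cx"]+p["fx"]*c[0]/c[2]]
E
python3 - <<'E'
from h import *
np.set_printoptions(precision=3,suppress=True)
for n in("scene","top"):
    p=robot.grab_frame(n); cv2.imwrite(f"pics/{n}0.png",p["pixels"][:,:,::-1])
    print(n,p["fx"],-np.array(p["R"]).T@np.array(p["t"]),np.array(p["R"])[2])
    for l in["mill","bowl_floor","knob_top","post_top","beaker","ball1_center","dropper_bottle","flask","puck","stopper"]:
        for r in robot.outline_of(p,l)[:3]:
            m=r["mask"];ys,xs=np.where(m)
            print(l,round(r["confidence"],2),np.round(r["pixel"]),m.sum(),(ys.min(),ys.max(),xs.min(),xs.max()) if len(ys) else "",atz(p,r["pixel"],0.03))
E
```

```text
pics
scene 505.1259017500616 [-0.29  -0.769  1.123] [ 0.537  0.52  -0.664]
mill 0.88 [211. 307.] 2480 (np.int64(181), np.int64(245), np.int64(275), np.int64(356)) [0.501 0.067 0.03 ]
bowl_floor 0.62 [214. 310.] 2515 (np.int64(181), np.int64(247), np.int64(274), np.int64(357)) [0.498 0.049 0.03 ]
post_top 0.85 [214. 310.] 2502 (np.int64(181), np.int64(246), np.int64(275), np.int64(357)) [0.499 0.051 0.03 ]
beaker 0.93 [277. 395.] 340 (np.int64(265), np.int64(289), np.int64(387), np.int64(402)) [ 0.477 -0.297  0.03 ]
beaker 0.84 [257. 384.] 279 (np.int64(244), np.int64(266), np.int64(374), np.int64(388)) [ 0.513 -0.229  0.03 ]
beaker 0.54 [268. 352.] 340 (np.int64(255), np.int64(279), np.int64(343), np.int64(358)) [ 0.42  -0.188  0.03 ]
dropper_bottle 0.3 [254. 417.] 40 (np.int64(249), np.int64(256), np.int64(414), np.int64(422)) [ 0.584 -0.292  0.03 ]
flask 0.67 [159. 284.] 479 (np.int64(142), np.int64(172), np.int64(278), np.int64(301)) [0.635 0.312 0.03 ]
top 475.96665051888135 [0.449 0.022 1.462] [ 0.075  0.011 -0.997]
mill 0.76 [209. 318.] 3811 (np.int64(177), np.int64(237), np.in
[... 462 characters left out ...]
t64(434)) [ 0.471 -0.304  0.03 ]
beaker 0.62 [241. 386.] 211 (np.int64(234), np.int64(249), np.int64(380), np.int64(396)) [ 0.421 -0.182  0.03 ]
beaker 0.48 [211. 400.] 182 (np.int64(204), np.int64(217), np.int64(392), np.int64(408)) [ 0.514 -0.224  0.03 ]
dropper_bottle 0.49 [208. 230.] 101 (np.int64(201), np.int64(211), np.int64(222), np.int64(233)) [0.512 0.288 0.03 ]
flask 0.86 [165. 229.] 622 (np.int64(150), np.int64(176), np.int64(215), np.int64(243)) [0.645 0.295 0.03 ]
puck 0.58 [171. 422.] 302 (np.int64(162), np.int64(181), np.int64(412), np.int64(430)) [ 0.634 -0.288  0.03 ]
stopper 0.43 [229. 171.] 90 (np.int64(223), np.int64(232), np.int64(166), np.int64(177)) [0.446 0.464 0.03 ]
```

Run:
```python
import cv2,numpy as np
a=cv2.imread("pics/scene0.png")[120:320,250:470];b=cv2.imread("pics/top0.png")[130:270,150:450]
a=cv2.resize(a[100:190,70:200],None,fx=4,fy=4,interpolation=cv2.INTER_CUBIC)
a=a[:, :520]
cv2.imwrite("pics/sc1.png",a)
cv2.imwrite("pics/top1.png",cv2.resize(b,None,fx=2.66,fy=2.66,interpolation=cv2.INTER_CUBIC))
```

```text
(no output)
```

View pics/sc1.png

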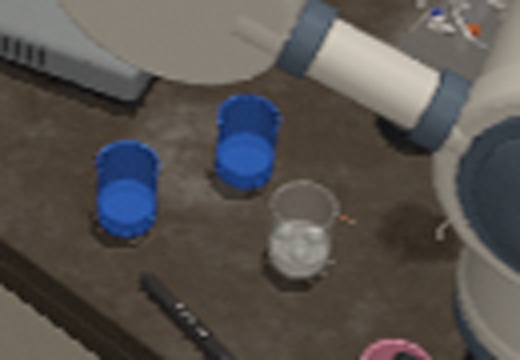

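View pics/top1.png

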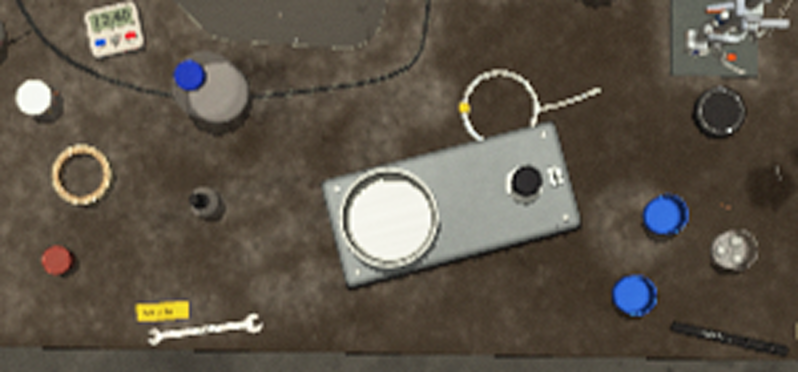

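View pics/scene0.png

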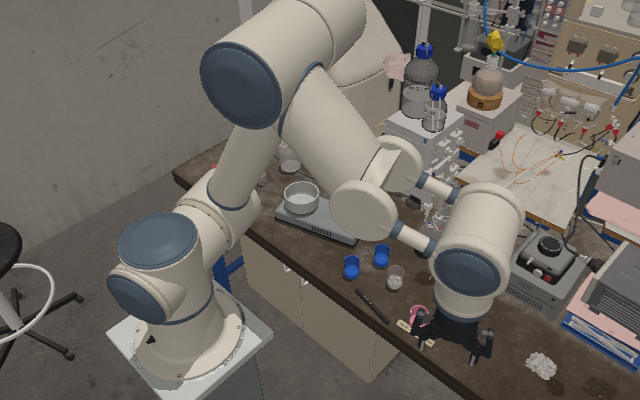

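The job's beaker is the clear one with balls, at scene (277,395) and top (225,427). The blue ones at scene (257,384) and (268,352), and the pink one near (315,418), are look-alikes. The enlarged crop confirms steel balls inside the clear one. In the top view the bowl is at about (212,297), the knob at (198,348) and the post at about (196,359).

```bash
python3 - <<'E'
from h import *
from scipy.spatial.transform import Rotation as Ro
np.set_printoptions(precision=4,suppress=True)
s=robot.grab_frame("scene");p=robot.grab_frame("top")
def tri(a,b):
    (o1,d1),(o2,d2)=a,b
    k=np.linalg.lstsq(np.c_[d1,-d2],o2-o1,rcond=None)[0]; x,y=o1+k[0]*d1,o2+k[1]*d2; return (x+y)/2,np.linalg.norm(x-y)
print("beaker tri",tri(ray(s,[277,395]),ray(p,[224.3,426])), atz(s,[277,394.7],.0285),atz(p,[224.3,426],.0285))
g=cv2.cvtColor(p["pixels"],cv2.COLOR_RGB2GRAY)
c=cv2.HoughCircles(cv2.resize(g[170:240,265:375],None,fx=6,fy=6,interpolation=cv2.INTER_CUBIC),cv2.HOUGH_GRADIENT,1,80,param1=100,param2=25,minRadius=80,maxRadius=130)
for x,y,r in c[0][:3]:
    px=[170+(y+.5)/6-.5,265+(x+.5)/6-.5]; print("bowl",px,r/6,r/6/p["fx"]*1.37,atz(p,px,.095))
for r in robot.outline_of(p,"knob_top")[:1]:
    ys,xs=np.where(r["mask"])
m=(g[185:212,338:358]<50); ys,xs=np.where(m); px=[185+ys.mean(),338+xs.mean()]; print("knob",px,m.sum(),atz(p,px,.092))
print("pink",atz(s,[315,418],.05), "bowl scene rim", atz(s,[185+5,301],.095))
q=robot.read_state();print(q["q"],q["tool_pos"],Ro.from_quat(np.roll(q["ee_rot"],-1)).as_matrix(),q["finger_gap"],q["time"])
cv2.imwrite("pics/topbig.png",cv2.resize(p["pixels"][175:240,265:440,::-1],None,fx=4.5,fy=4.5,interpolation=cv2.INTER_CUBIC))
E
python3 -m handwheel '{"twist":[[5,0,0],[0,0,0]],"dp":[[0,0,-20],[0,0,-20]],"jaw":[85,85]}' 30
python3 -c "
from plant import robot;print(robot.read_state()['q'])"
```

```text
beaker tri (array([ 0.4735, -0.2996,  0.0354]), np.float64(0.0018594258248480332)) [ 0.477  -0.2954  0.0285] [ 0.4742 -0.3018  0.0285]
bowl [np.float32(211.33333), np.float32(295.33334)] 18.949999 0.054544784 [0.5039 0.0878 0.095 ]
knob [np.float64(197.75581395348837), np.float64(347.5232558139535)] 86 [ 0.5457 -0.0618  0.092 ]
pink [ 0.4043 -0.4209  0.05  ] bowl scene rim [0.5095 0.096  0.095 ]
[-1.2685  0.4936  1.3455 -0.      1.3025 -0.0955] [ 0.2421 -0.5762  0.2313] [[ 0.9219  0.3874 -0.0001]
 [ 0.3874 -0.9219  0.    ]
 [-0.     -0.0001 -1.    ]] 0.0854691896213388 1.25
time: 1.42
tool_pos: [0.2424, -0.5768, 0.2703]
ee_rot: [-0.047, 0.979, 0.197, -0.009]
force: [0.9, -0.0, 0.3]
finger_gap: 0.0848
finger_force: 0.0
[-1.26384454  0.51162014  1.20630793 -0.0083991   1.51949186 -0.08979969]
```

View pics/topbig.png

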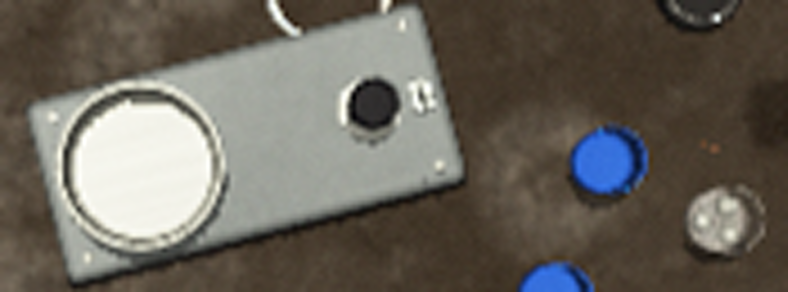

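```bash
cat >> h.py <<'E'
from scipy.spatial.transform import Rotation as Ro
np.set_printoptions(precision=3,suppress=True)
def pose():
    q=robot.read_state(); return np.array(q["tool_pos"]),Ro.from_quat(np.roll(q["ee_rot"],-1)),q
def goalR(az,a,sgn=1):
    az,a=np.radians([az,a]); u=np.array([np.cos(az),np.sin(az),0])
    z=u*np.sin(a)-np.array([0,0,np.cos(a)]); y=sgn*np.array([np.sin(az),-np.cos(az),0]); return Ro.from_matrix(np.c_[np.cross(y,z),y,z])
def plan(P,R):
    p,r,q=pose(); rv=np.degrees((r.inv()*R).as_rotvec())
    print("q",q["q"],"p",p,"tz",r.as_matrix()[:,2],"t",round(q["time"],2),"gap",q["finger_gap"])
    print("dp before turn(mm)",1e3*r.inv().apply(P-p),"| turn",rv,"rows",np.linalg.norm(rv)/7.16,"| dp after turn",1e3*R.inv().apply(P-p))
E
python3 -m handwheel '{"twist":[[0,7,0],[0,7,0],[0,7,0]],"dp":[[0,0,-10],[0,0,0],[0,0,0]],"jaw":[70,70,70]}' 30
python3 - <<'E'
from h import *
s=robot.grab_frame("scene")
for px,z in(([300,545],0),([245,550],.1),([365,540],0),([370,410],0),([285,515],0)): print(px,atz(s,px,z))
B=np.array([.474,-.300,.03])
for az in(100,110):
  for sg in(1,-1):
    R=goalR(az,60,sg); print(az,sg); plan(B+R.apply([0,0,1])*(.02-.12),R)
E
```

```text
time: 1.67
tool_pos: [0.244, -0.5795, 0.2832]
ee_rot: [-0.076, 0.964, 0.187, 0.173]
force: [-0.2, 0.3, -1.2]
finger_gap: 0.0697
finger_force: 0.0
[300, 545] [ 0.705 -0.627  0.   ]
[245, 550] [ 0.797 -0.569  0.1  ]
[365, 540] [ 0.516 -0.703  0.   ]
[370, 410] [ 0.295 -0.481  0.   ]
[285, 515] [ 0.697 -0.544  0.   ]
100 1
q [-1.454  0.535  1.2    0.342  1.597 -0.286] p [ 0.241 -0.58   0.281] tz [ 0.313  0.217 -0.925] t 1.72 gap 0.06983484436413107
dp before turn(mm) [204.504 -66.437 305.522] | turn [ 48.093  28.766 -61.936] rows 11.665623309232087 | dp after turn [-99.813 277.742 229.076]
100 -1
q [-1.454  0.535  1.2    0.342  1.597 -0.286] p [ 0.241 -0.58   0.281] tz [ 0.313  0.217 -0.925] t 1.72 gap 0.06983484436413107
dp before turn(mm) [204.504 -66.437 305.522] | turn [ 31.87  -53.282 103.632] rows 16.872432994412097 | dp after turn [  99.813 -277.742  229.076]
110 1
q [-1.454  0.535  1.2    0.342  1.597 -0.286] p [ 0.241 -0.58   0.281] tz [ 0.313  0.217 -0.925] t 1.72 gap 0.06983484436413107
dp before turn(mm) [218.456 -64.438 310.928] | turn [ 54.827  26.617 -69.353] rows 12.894907103010334 | dp after turn [-125.714  314.344  184.215]
110 -1
q [-1.454  0.535  1.2    0.342  1.597 -0.286] p [ 0.241 -0.58   0.281] tz [ 0.313  0.217 -0.925] t 1.72 gap 0.06983484436413107
dp before turn(mm) [218.456 -64.438 310.928] | turn [ 28.3   -58.295  94.257] rows 15.975309772099962 | dp after turn [ 125.714 -314.344  184.215]
```

```bash
python3 -m handwheel '{"twist":[[0,0,0],[0,0,0],[0,0,0],[0,0,0],[0,0,0],[0,0,0],[0,0,0],[0,0,0],[0,0,0]],"dp":[[31,-9,13],[31,-9,13],[31,-9,13],[31,-9,13],[31,-9,13],[31,-9,13],[31,-9,13],[31,-9,13],[31,-9,13]],"jaw":[70,70,70,70,70,70,70,70,70]}' 30
python3 -m handwheel '{"twist":[[4,2.4,-5.2],[4,2.4,-5.2],[4,2.4,-5.2],[4,2.4,-5.2],[4,2.4,-5.2],[4,2.4,-5.2],[4,2.4,-5.2],[4,2.4,-5.2],[4,2.4,-5.2],[4,2.4,-5.2],[4,2.4,-5.2],[4,2.4,-5.2]],"dp":[[0,0,0],[0,0,0],[0,0,0],[0,0,0],[0,0,0],[0,0,0],[0,0,0],[0,0,0],[0,0,0],[0,0,0],[0,0,0],[0,0,0]],"jaw":[70,70,70,70,70,70,70,70,70,70,70,70]}' 30
python3 - <<'E'
from h import *
B=np.array([.474,-.300,.03])
R=goalR(100,60,1);plan(B+R.apply([0,0,1])*(.02-.10),R)
s=robot.grab_frame("scene")
cv2.imwrite("pics/s2.png",s["pixels"][:,:,::-1])
E
```

```text
time: 2.47
tool_pos: [0.4915, -0.385, 0.279]
ee_rot: [-0.078, 0.965, 0.186, 0.17]
force: [0.3, -0.1, 1.1]
finger_gap: 0.0702
finger_force: 0.0
time: 3.47
tool_pos: [0.4901, -0.3867, 0.2785]
ee_rot: [-0.386, 0.554, 0.666, 0.315]
force: [0.2, -0.4, 0.1]
finger_gap: 0.0702
finger_force: 0.0
q [-0.957  0.963  0.693  0.557  2.409 -0.907] p [ 0.49  -0.387  0.279] tz [-0.165  0.849 -0.502] t 3.47 gap 0.07024156181027584
dp before turn(mm) [-170.774    1.15   121.105] | turn [-0.885  0.166 -0.041] rows 0.12588940470509485 | dp after turn [-171.124   -0.841  120.612]
```

View pics/s2.png

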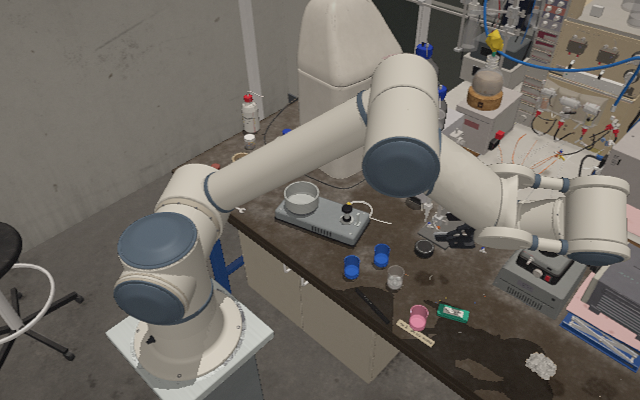

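The scene is now unobstructed: clear beaker at (277,395), blue at (257,384) and (268,352), pink at (315,418), hot plate at about (540,275).

```bash
python3 -m handwheel '{"twist":[[0,0,0],[0,0,0],[0,0,0],[0,0,0],[0,0,0],[0,0,0],[0,0,0]],"dp":[[-17,0,12],[-17,0,12],[-17,0,12],[-17,0,12],[-17,0,12],[-17,0,12],[0,0,0]],"jaw":[70,70,70,70,70,70,70]}' 30
python3 - <<'E'
from h import *
B=np.array([.474,-.300,.03])
R=goalR(100,60,1);plan(B+R.apply([0,0,1])*(.02-.10),R)
s=robot.grab_frame("scene");b=robot.outline_of(s,"beaker")
for r in b:
    ys,xs=np.where(r["mask"]); print(r["confidence"],r["pixel"],ys.min(),ys.max(),xs.min(),xs.max(), atz(s,[(ys.min()+ys.max())/2,(xs.min()+xs.max())/2],.0285))
for c in(.0,.057): print(proj(s,[.474,-.3,c]))
w=robot.grab_frame("wrist");cv2.imwrite("pics/w1.png",np.hstack([w["pixels"][:,:,::-1]]))
E
```

```text
time: 4.1
tool_pos: [0.4865, -0.3747, 0.1511]
ee_rot: [-0.387, 0.557, 0.664, 0.315]
force: [0.2, 0.1, -0.3]
finger_gap: 0.07
finger_force: 0.0
q [-0.954  1.06   0.819  0.464  2.211 -1.04 ] p [ 0.486 -0.375  0.151] tz [-0.163  0.85  -0.502] t 4.1 gap 0.06997156902004456
dp before turn(mm) [-66.929   1.837  46.309] | turn [-0.731  0.123 -0.483] rows 0.12355501280901798 | dp after turn [-67.039   0.682  46.181]
0.82 [319.2, 418.1] 305 330 409 426 [ 0.411 -0.417  0.028]
0.79 [267.2, 352.6] 255 278 343 359 [ 0.425 -0.183  0.028]
0.69 [275.8, 395.9] 265 290 387 403 [ 0.476 -0.297  0.028]
0.65 [256.5, 383.5] 245 266 373 388 [ 0.512 -0.218  0.028]
0.55 [215.1, 321.6] 185 246 274 369 [0.519 0.019 0.028]
[np.float64(285.0667824472989), np.float64(394.58112106344504)]
[np.float64(271.8171454019456), np.float64(396.2145342875891)]
```

View pics/w1.png

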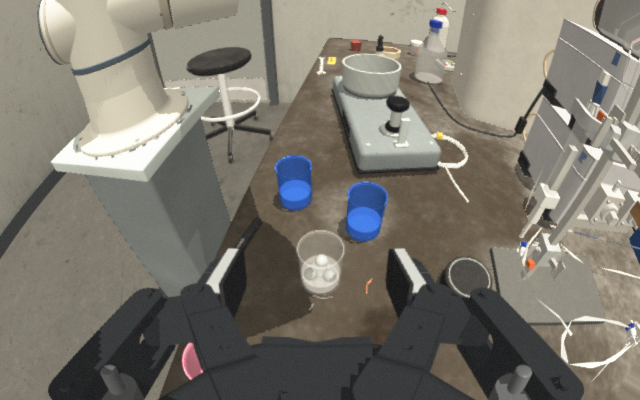

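Wrist view: the clear beaker with balls at (265,320) is centred between the pads (228 and 402). The blue ones are beyond it, and pink is at the lower left, under the left knuckle.

```bash
python3 -m handwheel '{"twist":[[0,0,0],[0,0,0],[0,0,0],[0,0,0],[0,0,0]],"dp":[[-17,0,12],[-17,0,12],[-17,0,12],[-16,0,10],[0,0,0]],"jaw":[70,70,70,70,70]}' 30
python3 - <<'E'
from h import *
w=robot.grab_frame("wrist")
for r in robot.outline_of(w,"beaker")[:5]:
    ys,xs=np.where(r["mask"]); px=np.array([(ys.min()+ys.max())/2,(xs.min()+xs.max())/2])
    v=np.array([px[1]-w["cx"],px[0]-w["cy"]]); n=np.linalg.norm(v); th=n/w["fx"]
    d=np.array([*(v/n*np.sin(th)),np.cos(th)]); Rm=np.array(w["R"]);o=-Rm.T@np.array(w["t"]);D=Rm.T@d
    print(r["confidence"],px,o+D*(.0285-o[2])/D[2])
B=np.array([.474,-.300,.03])
R=goalR(100,60,1);plan(B+R.apply([0,0,1])*.02,R)
E
```

```text
time: 4.67
tool_pos: [0.485, -0.3696, 0.0714]
ee_rot: [-0.386, 0.556, 0.664, 0.315]
force: [0.7, 0.7, -0.9]
finger_gap: 0.0703
finger_force: 0.0
0.83 [129.  289.5] [ 0.422 -0.187  0.028]
0.74 [336.5 180.5] [ 0.409 -0.417  0.028]
0.66 [210.5 322. ] [ 0.476 -0.297  0.028]
q [-0.952  1.14   0.845  0.434  2.112 -1.098] p [ 0.486 -0.371  0.074] tz [-0.162  0.848 -0.504] t 4.77 gap 0.06976786749021437
dp before turn(mm) [ -2.026   1.97  104.046] | turn [-0.675  0.297 -0.197] rows 0.10654806054422856 | dp after turn [ -2.57    0.737 104.05 ]
```

```bash
python3 -m handwheel '{"twist":[[0,0,0],[0,0,0],[0,0,0],[0,0,0],[0,0,0],[0,0,0],[0,0,0]],"dp":[[0,0,21],[0,0,21],[0,0,21],[0,0,21],[0,0,20],[0,0,0],[0,0,0]],"jaw":[70,70,70,70,70,70,70]}' 40
python3 -m handwheel '{"twist":[[0,0,0],[0,0,0],[0,0,0],[0,0,0],[0,0,0],[0,0,0],[0,0,0],[0,0,0]],"dp":[[0,0,0],[0,0,0],[0,0,0],[0,0,0],[0,0,0],[0,0,0],[0,0,0],[0,0,0]],"jaw":[60,50,45,40,35,35,35,35]}' 40
python3 - <<'E'
from h import *
w=robot.grab_frame("wrist");s=robot.grab_frame("scene")
a=w["pixels"][80:380,170:480];b=cv2.resize(s["pixels"][220:340,330:510],(450,300),interpolation=cv2.INTER_CUBIC)
cv2.imwrite("pics/g1.png",np.hstack([a,b])[:,:,::-1])
plan(np.array([.475,-.298,.03]),goalR(100,60,1))
E
```

```text
time: 5.35
tool_pos: [0.4692, -0.2822, 0.0225]
ee_rot: [-0.385, 0.556, 0.666, 0.315]
force: [-0.5, -0.9, 0.7]
finger_gap: 0.07
finger_force: 0.0
time: 6.02
tool_pos: [0.4691, -0.2829, 0.0217]
ee_rot: [-0.384, 0.556, 0.666, 0.316]
force: [2.1, -3.6, 5.3]
finger_gap: 0.0413
finger_force: 39.8
q [-0.903  1.116  1.11   0.431  1.875 -1.168] p [ 0.469 -0.283  0.022] tz [-0.161  0.848 -0.505] t 6.12 gap 0.04164223294399736
dp before turn(mm) [ -0.913   2.937 -17.927] | turn [-0.622  0.349 -0.149] rows 0.1017560848518647 | dp after turn [ -0.812   3.13  -17.899]
```

View pics/g1.png

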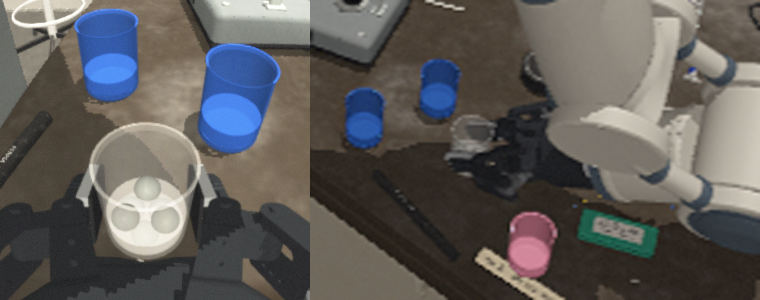

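Gripped at a gap of 41.6 mm, with the beaker upright between the pads and the balls visible in it. Lifting.

```bash
python3 -m handwheel '{"twist":[[0,0,0],[0,0,0],[0,0,0],[0,0,0],[0,0,0],[0,0,0],[0,0,0],[0,0,0],[0,0,0],[0,0,0]],"dp":[[8,0,-5],[16,0,-9.5],[22,0,-13],[22,0,-13],[22,0,-13],[22,0,-13],[22,0,-13],[22,0,-13],[16,0,-9],[0,0,0]],"jaw":[35,35,35,35,35,35,35,35,35,35]}' 40
python3 - <<'E'
from h import *
p,r,q=pose()
for az in(100,90): 
  R=goalR(az,60,1); u=np.array([np.cos(np.radians(az)),np.sin(np.radians(az)),0]);T=np.array([.504,.088,.155])+.025*u+.02*R.apply([0,0,1]);print(T)
  plan(T,R); T[2]=p[2]; plan(T,R)
E
```

```text
time: 6.95
tool_pos: [0.4711, -0.2835, 0.2248]
ee_rot: [-0.383, 0.556, 0.667, 0.315]
force: [0.4, -0.7, -0.8]
finger_gap: 0.0415
finger_force: 40.4
[0.497 0.13  0.145]
q [-0.901  0.865  1.074  0.49   2.128 -1.029] p [ 0.471 -0.283  0.225] tz [-0.16   0.846 -0.508] t 6.95 gap 0.04148774306372999
dp before turn(mm) [135.98  100.912 386.075] | turn [-0.611  0.564 -0.04 ] rows 0.11622793264642765 | dp after turn [132.099  96.878 388.448]
q [-0.901  0.865  1.074  0.49   2.128 -1.029] p [ 0.471 -0.283  0.225] tz [-0.16   0.846 -0.508] t 6.95 gap 0.04148774306372999
dp before turn(mm) [204.713 100.435 345.487] | turn [-0.611  0.564 -0.04 ] rows 0.11622793264642765 | dp after turn [201.228  96.878 348.537]
[0.504 0.13  0.145]
q [-0.901  0.865  1.074  0.49   2.128 -1.029] p [ 0.471 -0.283  0.225] tz [-0.16   0.846 -0.508] t 6.95 gap 0.04148774306372999
dp before turn(mm) [135.658 108.254 385.443] | turn [-9.246  0.592  5.003] rows 1.4705823029587572 | dp after turn [137.774  32.869 398.279]
q [-0.901  0.865  1.074  0.49   2.128 -1.029] p [ 0.471 -0.283  0.225] tz [-0.16   0.846 -0.508] t 6.95 gap 0.04148774306372999
dp before turn(mm) [204.39  107.777 344.855] | turn [-9.246  0.592  5.003] rows 1.4705823029587572 | dp after turn [206.903  32.869 358.367]
```

```bash
python3 -m handwheel '{"twist":[[0,0,0],[0,0,0],[0,0,0],[0,0,0],[0,0,0],[0,0,0],[0,0,0],[0,0,0],[0,0,0],[0,0,0]],"dp":[[5,2.5,8.5],[10,5,17],[15,7.3,25.5],[15,7.3,25.5],[15,7.3,25.5],[15,7.3,25.5],[15,7.3,25.5],[15,7.3,25.5],[15,7.3,25.5],[15,7.3,25.5]],"jaw":[35,35,35,35,35,35,35,35,35,35]}' 40
python3 -m handwheel '{"twist":[[0,0,0],[0,0,0],[0,0,0],[0,0,0],[0,0,0],[0,0,0]],"dp":[[15,7.3,25.5],[15,7.3,25.5],[15,7.3,25.5],[14,7,24],[9,4.5,15],[0,0,0]],"jaw":[35,35,35,35,35,35]}' 40
python3 - <<'E'
from h import *
R=goalR(100,60,1); plan(np.array([.497,.13,.145]),R)
E
```

```text
time: 7.78
tool_pos: [0.4861, -0.0066, 0.2204]
ee_rot: [-0.386, 0.557, 0.665, 0.315]
force: [1.1, 0.2, -1.1]
finger_gap: 0.0417
finger_force: 40.4
time: 8.28
tool_pos: [0.4935, 0.1328, 0.2208]
ee_rot: [-0.387, 0.556, 0.665, 0.314]
force: [-0.9, 0.6, -0.5]
finger_gap: 0.0416
finger_force: 40.7
q [-0.374  0.645  1.656  0.817  1.581 -0.878] p [0.493 0.133 0.221] tz [-0.166  0.848 -0.503] t 8.28 gap 0.041626801282488704
dp before turn(mm) [-67.16    3.818  35.202] | turn [-0.908  0.207 -0.234] rows 0.13417445118658802 | dp after turn [-67.301   2.987  35.013]
```

```bash
python3 -m handwheel '{"twist":[[0,0,0],[0,0,0],[0,0,0],[0,0,0],[0,0,4],[0,0,7],[0,0,7],[0,0,7],[0,0,7],[0,0,7],[0,0,7],[0,0,7]],"dp":[[-16,1,8],[-22,1,11],[-20,1,11],[-9,1,5],[0,0,0],[0,0,0],[0,0,0],[0,0,0],[0,0,0],[0,0,0],[0,0,0],[0,0,0]],"jaw":[35,35,35,35,35,35,35,35,35,35,35,35]}' 40
python3 -m handwheel '{"twist":[[0,0,7],[0,0,7],[0,0,7],[0,0,7],[0,0,7],[0,0,7],[0,0,6],[0,0,4],[0,0,0]],"dp":[[0,0,0],[0,0,0],[0,0,0],[0,0,0],[0,0,0],[0,0,0],[0,0,0],[0,0,0],[0,0,0]],"jaw":[35,35,35,35,35,35,35,35,35]}' 40
python3 - <<'E'
from h import *
p,r,q=pose();m=r.as_matrix();tz=m[:,2]
plan(p,r)
b0=goalR(100,60,1).inv().apply([0,0,1]); b=r.apply(b0); G=p-.02*tz; M=G+.03*b; print("beaker axis",b,"mouth",M)
d=-np.array([0,0,1])+b*b[2]; d/=np.linalg.norm(d); print("lip",M+.022*d)
E
```

```text
time: 9.28
tool_pos: [0.4989, 0.1262, 0.1457]
ee_rot: [-0.486, 0.796, 0.345, 0.109]
force: [-0.5, -0.2, -0.5]
finger_gap: 0.0415
finger_force: 40.7
time: 10.03
tool_pos: [0.4989, 0.1262, 0.1457]
ee_rot: [-0.485, 0.866, -0.038, -0.115]
force: [0.1, 0.2, -1.1]
finger_gap: 0.0419
finger_force: 40.9
q [-0.382  0.77   1.673  0.817  1.485  0.851] p [0.499 0.126 0.146] tz [-0.162  0.848 -0.504] t 10.03 gap 0.041911198600982635
dp before turn(mm) [0. 0. 0.] | turn [0. 0. 0.] rows 0.0 | dp after turn [0. 0. 0.]
beaker axis [ 0.922 -0.385  0.048] mouth [0.53  0.098 0.157]
lip [0.531 0.097 0.135]
```

```bash
python3 -m handwheel '{"twist":[[0,0,0],[0,0,0],[0,0,4],[0,0,5],[0,0,5],[0,0,5],[0,0,5],[0,0,5],[0,0,5],[0,0,5],[0,0,5],[0,0,5]],"dp":[[-6,1,1],[-6,1,1],[0,0,0],[0,0,0],[0,0,0],[0,0,0],[0,0,0],[0,0,0],[0,0,0],[0,0,0],[0,0,0],[0,0,0]],"jaw":[35,35,35,35,35,35,35,35,35,35,35,35]}' 40
python3 -m handwheel '{"twist":[[0,0,5],[0,0,5],[0,0,5],[0,0,5],[0,0,0],[0,0,0],[0,0,0],[0,0,0],[0,0,0],[0,0,0],[0,0,0],[0,0,0]],"dp":[[0,0,0],[0,0,0],[0,0,0],[0,0,0],[0,0,0],[0,0,0],[0,0,0],[0,0,0],[0,0,0],[0,0,0],[0,0,0],[0,0,0]],"jaw":[35,35,35,35,35,35,35,35,35,35,35,35]}' 40
python3 - <<'E'
from h import *
p,r,q=pose();m=r.as_matrix();tz=m[:,2]
b0=goalR(100,60,1).inv().apply([0,0,1]); b=r.apply(b0); print(q["q"],p,"axis",b)
plan(p,goalR(100,75,-1))
w=robot.grab_frame("wrist");s=robot.grab_frame("scene")
a=w["pixels"][20:380,130:510];c=cv2.resize(s["pixels"][130:260,250:400],(415,360),interpolation=cv2.INTER_CUBIC)
cv2.imwrite("pics/p1.png",np.hstack([a,c])[:,:,::-1])
E
```

```text
time: 11.03
tool_pos: [0.4861, 0.1263, 0.146]
ee_rot: [-0.394, 0.773, -0.393, -0.305]
force: [1.0, 0.1, -0.3]
finger_gap: 0.0417
finger_force: 40.9
time: 12.03
tool_pos: [0.4869, 0.1263, 0.1459]
ee_rot: [-0.335, 0.694, -0.521, -0.368]
force: [-0.8, -0.3, -0.1]
finger_gap: 0.0417
finger_force: 41.0
[-0.39   0.762  1.703  0.813  1.473  2.031] [0.487 0.126 0.146] axis [ 0.243 -0.836 -0.492]
q [-0.39   0.762  1.703  0.813  1.473  2.031] p [0.487 0.126 0.146] tz [-0.162  0.848 -0.504] t 12.03 gap 0.04173534606222473
dp before turn(mm) [0. 0. 0.] | turn [  1.461 -15.236   5.711] rows 2.281638685321519 | dp after turn [0. 0. 0.]
```

View pics/p1.png

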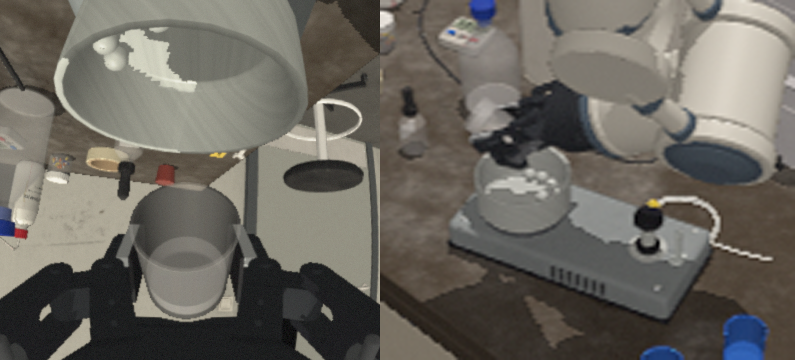

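The wrist view shows an empty beaker at (250,185). The scene crop shows the balls inside the bowl at about (545,185). Going up and rolling back.

```bash
python3 -m handwheel '{"twist":[[0,0,0],[0,0,0],[0,0,0],[0,0,-7],[0,0,-7],[0,0,-7],[0,0,-7],[0,0,-7],[0,0,-7],[0,0,-7],[0,0,-7],[0,0,-7]],"dp":[[-22,-2,-13],[-22,-2,-13],[-20,-2,-12],[0,0,0],[0,0,0],[0,0,0],[0,0,0],[0,0,0],[0,0,0],[0,0,0],[0,0,0],[0,0,0]],"jaw":[35,35,35,35,35,35,35,35,35,35,35,35]}' 40
python3 -m handwheel '{"twist":[[0,0,-7],[0,0,-7],[0,0,-7],[0,0,-7],[0,0,-7],[0,0,-7],[0,0,-7],[0,0,-7],[0,0,-7],[0,0,-7],[0,0,-7],[0,0,-7]],"dp":[[0,0,0],[0,0,0],[0,0,0],[0,0,0],[0,0,0],[0,0,0],[0,0,0],[0,0,0],[0,0,0],[0,0,0],[0,0,0],[0,0,0]],"jaw":[35,35,35,35,35,35,35,35,35,35,35,35]}' 40
python3 -m handwheel '{"twist":[[0,0,-7],[0,0,-7],[0,0,-7],[0,0,-6],[0,0,0]],"dp":[[0,0,0],[0,0,0],[0,0,0],[0,0,0],[0,0,0]],"jaw":[35,35,35,35,35]}' 40
python3 - <<'E'
from h import *
Rg=Ro.from_quat(np.roll([-0.384,0.556,0.666,0.316],-1))
plan(np.array([.4691,-.2829,.2217]),Rg);plan(np.array([.4691,-.2829,.0217]),Rg)
t=robot.grab_frame("top")
cv2.imwrite("pics/t3.png",cv2.resize(t["pixels"][180:245,265:330,::-1],(520,520),interpolation=cv2.INTER_CUBIC))
E
```

```text
time: 13.13
tool_pos: [0.4869, 0.1259, 0.2205]
ee_rot: [-0.479, 0.864, -0.079, -0.137]
force: [0.1, 0.1, -0.3]
finger_gap: 0.0414
finger_force: 40.9
time: 14.13
tool_pos: [0.4868, 0.1259, 0.2205]
ee_rot: [-0.448, 0.695, 0.519, 0.218]
force: [1.2, 0.4, -0.2]
finger_gap: 0.0416
finger_force: 40.9
time: 14.55
tool_pos: [0.4869, 0.1259, 0.2205]
ee_rot: [-0.384, 0.554, 0.667, 0.316]
force: [-1.3, -0.3, -1.1]
finger_gap: 0.0415
finger_force: 40.9
q [-0.391  0.639  1.671  0.808  1.581 -0.899] p [0.487 0.126 0.221] tz [-0.162  0.848 -0.504] t 14.55 gap 0.041518804411441956
dp before turn(mm) [-200.204  -93.115 -344.454] | turn [-0.094 -0.075  0.194] rows 0.03187837088992509 | dp after turn [-200.969  -91.869 -344.343]
q [-0.391  0.639  1.671  0.808  1.581 -0.899] p [0.487 0.126 0.221] tz [-0.162  0.848 -0.504] t 14.55 gap 0.041518804411441956
dp before turn(mm) [-372.916  -92.313 -243.606] | turn [-0.094 -0.075  0.194] rows 0.03187837088992509 | dp after turn [-373.544  -90.65  -243.267]
```

```bash
python3 -m handwheel '{"twist":[[0,0,0],[0,0,0],[0,0,0],[0,0,0],[0,0,0],[0,0,0],[0,0,0],[0,0,0],[0,0,0],[0,0,0],[0,0,0],[0,0,0]],"dp":[[-10,-5,-17],[-16,-7.4,-27.5],[-16,-7.4,-27.5],[-16,-7.4,-27.5],[-16,-7.4,-27.5],[-16,-7.4,-27.5],[-16,-7.4,-27.5],[-16,-7.4,-27.5],[-16,-7.4,-27.5],[-16,-7.4,-27.5],[-16,-7.4,-27.5],[-16,-7.4,-27.5]],"jaw":[35,35,35,35,35,35,35,35,35,35,35,35]}' 40
python3 -m handwheel '{"twist":[[0,0,0],[0,0,0],[0,0,0]],"dp":[[-9,-4,-16],[-5,-2.7,-9],[0,0,0]],"jaw":[35,35,35]}' 40
python3 - <<'E'
from h import *
plan(np.array([.4691,-.2829,.0267]),Ro.from_quat(np.roll([-0.384,0.556,0.666,0.316],-1)))
E
```

```text
time: 15.6
tool_pos: [0.469, -0.255, 0.2218]
ee_rot: [-0.386, 0.558, 0.664, 0.315]
force: [0.4, -0.6, -0.2]
finger_gap: 0.0416
finger_force: 41.0
time: 15.85
tool_pos: [0.4678, -0.2844, 0.2219]
ee_rot: [-0.385, 0.558, 0.664, 0.315]
force: [0.1, 0.5, -0.1]
finger_gap: 0.0413
finger_force: 41.0
q [-0.906  0.868  1.08   0.486  2.126 -1.03 ] p [ 0.468 -0.284  0.222] tz [-0.16   0.848 -0.505] t 15.85 gap 0.04134164543853183
dp before turn(mm) [-167.892    3.761   99.52 ] | turn [-0.008 -0.057 -0.339] rows 0.04807988182088101 | dp after turn [-167.813    2.753   99.687]
```

```bash
python3 -m handwheel '{"twist":[[0,0,0],[0,0,0],[0,0,0],[0,0,0],[0,0,0],[0,0,0],[0,0,0],[0,0,0],[0,0,0],[0,0,0],[0,0,0]],"dp":[[-15,0.5,9],[-22,0.5,13],[-22,0.5,13],[-22,0.5,13],[-22,0.5,13],[-22,0.5,13],[-18,0,11],[-12,0,7],[-8,0,5],[-5,0,3],[0,0,0]],"jaw":[35,35,35,35,35,35,35,35,35,35,35]}' 40
python3 - <<'E'
from h import *
plan(np.array([.4691,-.2829,.0217]),Ro.from_quat(np.roll([-0.384,0.556,0.666,0.316],-1)));print(robot.read_state()["force"])
E
```

```text
time: 16.77
tool_pos: [0.4689, -0.2805, 0.0265]
ee_rot: [-0.386, 0.556, 0.665, 0.315]
force: [-0.1, 0.2, -0.5]
finger_gap: 0.0418
finger_force: 41.0
q [-0.901  1.109  1.115  0.432  1.878 -1.164] p [ 0.469 -0.28   0.027] tz [-0.162  0.848 -0.504] t 16.77 gap 0.04183655050610412
dp before turn(mm) [-5.398 -0.238  0.332] | turn [-0.118 -0.108 -0.164] rows 0.03195987049443614 | dp after turn [-5.397 -0.254  0.342]
[-0.125  0.243 -0.497]
```

```bash
python3 -m handwheel '{"twist":[[0,0,0],[0,0,0],[0,0,0],[0,0,0]],"dp":[[-1.5,0,0.9],[-1.5,0,0.9],[-1.3,0,0.7],[0,0,0]],"jaw":[35,35,35,35]}' 40
```

```text
time: 17.1
tool_pos: [0.469, -0.2811, 0.0222]
ee_rot: [-0.385, 0.556, 0.665, 0.315]
force: [0.1, 0.2, -0.9]
finger_gap: 0.0416
finger_force: 41.0
```

```bash
python3 -m handwheel '{"twist":[[0,0,0],[0,0,0]],"dp":[[-1,0,0.6],[0,0,0]],"jaw":[35,35]}' 40
```

```text
time: 17.27
tool_pos: [0.469, -0.2811, 0.0217]
ee_rot: [-0.385, 0.556, 0.665, 0.316]
force: [1.7, -1.5, 8.8]
finger_gap: 0.0415
finger_force: 41.1
```

```bash
python3 -m handwheel '{"twist":[[0,0,0],[0,0,0],[0,0,0],[0,0,0],[0,0,0],[0,0,0],[0,0,0],[0,0,0],[0,0,0]],"dp":[[0,0,0],[0,0,0],[0,0,0],[0,0,0],[0,0,0],[0,0,0],[0,0,0],[0,0,0],[0,0,0]],"jaw":[44,48,55,62,68,68,68,68,68]}' 40
python3 - <<'E'
from h import *
w=robot.grab_frame("wrist");s=robot.grab_frame("scene")
a=w["pixels"][80:380,170:480];b=cv2.imread("pics/t3.png")[:,:,::-1];b=cv2.resize(b,(300,300))
cv2.imwrite("pics/g2.png",np.hstack([a,b])[:,:,::-1])
E
```

```text
time: 18.02
tool_pos: [0.4689, -0.281, 0.0207]
ee_rot: [-0.385, 0.556, 0.665, 0.315]
force: [0.3, 0.6, -0.0]
finger_gap: 0.068
finger_force: 0.0
```

View pics/g2.png

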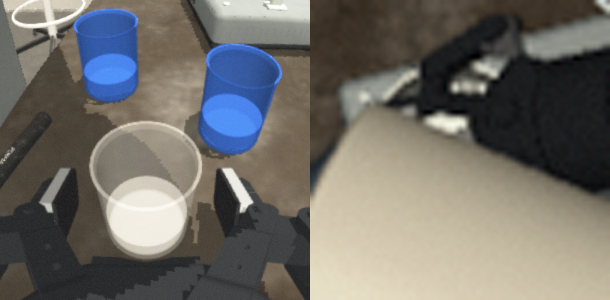

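Wrist view: the empty beaker stands upright at about (190,145), clear of both pads. Retracting.

```bash
python3 -m handwheel '{"twist":[[0,0,0],[0,0,0],[0,0,0],[0,0,0],[0,0,0],[0,0,0]],"dp":[[0,0,-10],[0,0,-20],[0,0,-22],[0,0,-22],[0,0,-22],[0,0,-15]],"jaw":[68,68,68,68,68,68]}' 40
python3 -m handwheel '{"twist":[[0,0,0],[0,0,0],[0,0,0],[0,0,0],[0,0,0],[0,0,0],[0,0,0]],"dp":[[17,0,-10],[25,0,-15],[25,0,-15],[25,0,-15],[25,0,-15],[25,0,-15],[0,0,0]],"jaw":[50,30,0,0,0,0,0]}' 40
python3 - <<'E'
from h import *
p,r,q=pose();plan(p,goalR(100,0,1))
plan(np.array([.546,-.062,.25]),goalR(100,0,1))
s=robot.grab_frame("scene")
for r in robot.outline_of(s,"beaker"): print(r["confidence"],r["pixel"],atz(s,r["pixel"],.0285))
for r in robot.outline_of(s,"knob_top"): print(r["confidence"],r["pixel"],r["mask"].sum(),atz(s,r["pixel"],.09))
for r in robot.outline_of(s,"ball1_center"): print("ball",r["confidence"],r["pixel"],atz(s,r["pixel"],.057))
E
```

```text
time: 18.62
tool_pos: [0.487, -0.3774, 0.0781]
ee_rot: [-0.384, 0.557, 0.666, 0.315]
force: [-0.7, -0.6, -0.4]
finger_gap: 0.0679
finger_force: 0.0
time: 19.2
tool_pos: [0.4891, -0.3774, 0.2486]
ee_rot: [-0.382, 0.556, 0.668, 0.315]
force: [0.5, -1.0, 0.5]
finger_gap: -0.0002
finger_force: 0.0
q [-0.953  0.967  0.758  0.522  2.337 -0.955] p [ 0.489 -0.377  0.249] tz [-0.16   0.845 -0.51 ] t 19.2 gap -0.00016431057703555004
dp before turn(mm) [0. 0. 0.] | turn [ -0.542 -59.315   0.357] rows 8.28466603072936 | dp after turn [0. 0. 0.]
q [-0.953  0.967  0.758  0.522  2.337 -0.955] p [ 0.489 -0.377  0.249] tz [-0.16   0.845 -0.51 ] t 19.2 gap -0.00016431057703555004
dp before turn(mm) [154.56  113.654 256.675] | turn [ -0.542 -59.315   0.357] rows 8.28466603072936 | dp after turn [300.694 110.767  -1.384]
0.83 [275.6, 393.2] [ 0.478 -0.289  0.028]
0.8 [317.4, 419.4] [ 0.415 -0.421  0.028]
0.73 [262.2, 380.2] [ 0.492 -0.233  0.028]
0.65 [267.1, 350.2] [ 0.422 -0.182  0.028]
0.52 [208.8, 346.6] 118 [ 0.544 -0.061  0.09 ]
```

```bash
python3 -m handwheel '{"twist":[[0,0,0],[0,0,0],[0,0,0],[0,0,0],[0,0,0],[0,0,0],[0,0,0],[0,0,0],[0,0,0],[0,0,0],[0,0,0],[0,0,0]],"dp":[[7,5,11],[13,10,22],[15,11,25],[15,11,25],[15,11,25],[15,11,25],[15,11,25],[15,11,25],[15,11,25],[15,11,25],[14,7,23],[0,0,0]],"jaw":[0,0,0,0,0,0,0,0,0,0,0,0]}' 40
python3 -m handwheel '{"twist":[[0,-5,0],[0,-7,0],[0,-7,0],[0,-7,0],[0,-7,0],[0,-7,0],[0,-7,0],[0,-7,0],[0,-5.5,0],[0,0,0]],"dp":[[0,0,0],[0,0,0],[0,0,0],[0,0,0],[0,0,0],[0,0,0],[0,0,0],[0,0,0],[0,0,0],[0,0,0]],"jaw":[0,0,0,0,0,0,0,0,0,0]}' 40
python3 - <<'E'
from h import *
plan(np.array([.5455,-.0615,.11]),goalR(100,0,1))
w=robot.grab_frame("wrist")
for r in robot.outline_of(w,"ball1_center"): print("ball",r["confidence"],r["pixel"])
for l in("beaker","knob_top"):
  for r in robot.outline_of(w,l):
    px=r["pixel"];v=np.array([px[1]-w["cx"],px[0]-w["cy"]]); n=np.linalg.norm(v); th=n/w["fx"]
    d=np.array([*(v/n*np.sin(th)),np.cos(th)]); Rm=np.array(w["R"]);o=-Rm.T@np.array(w["t"]);D=Rm.T@d
    z=.0285 if l=="beaker" else .093;print(l,r["confidence"],px,o+D*(z-o[2])/D[2])
cv2.imwrite("pics/w5.png",w["pixels"][:,:,::-1])
E
```

```text
time: 20.4
tool_pos: [0.5415, -0.058, 0.2448]
ee_rot: [-0.387, 0.555, 0.665, 0.315]
force: [0.5, -0.7, 0.7]
finger_gap: 0.0001
finger_force: 0.0
time: 21.23
tool_pos: [0.5414, -0.0608, 0.2451]
ee_rot: [-0.003, 0.638, 0.77, -0.004]
force: [-0.2, 1.0, -0.8]
finger_gap: -0.0
finger_force: 0.0
q [-0.218  0.371  1.518 -0.005  1.26  -0.404] p [ 0.541 -0.061  0.245] tz [-0.009 -0.003 -1.   ] t 21.23 gap -1.0498859171890195e-05
dp before turn(mm) [ -1.328   5.138 135.038] | turn [-0.541  0.07   0.699] rows 0.1238466758838551 | dp after turn [ -1.437   3.881 135.079]
ball 0.72 [75.4, 327.6]
ball 0.66 [51.7, 340.3]
beaker 0.75 [279.2, 271.6] [ 0.507 -0.206  0.029]
beaker 0.64 [326.8, 225.2] [ 0.448 -0.306  0.029]
beaker 0.6 [258.9, 211.9] [ 0.423 -0.194  0.029]
knob_top 0.84 [190.4, 320.0] [ 0.544 -0.061  0.093]
```

View pics/w5.png

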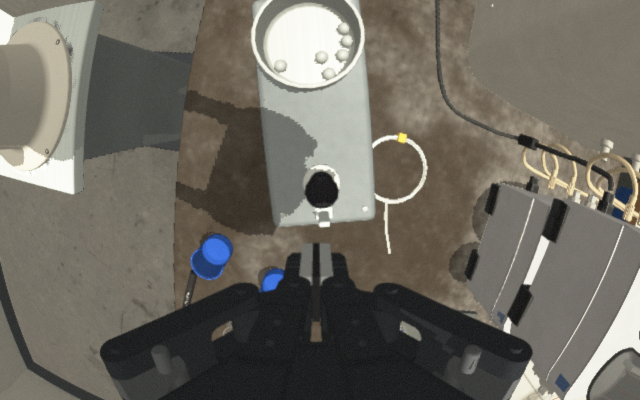

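All six balls lie in the bowl: wrist pixels (29,343), (41,347), (55,343), (57,321), (66,279), (74,328). The knob is at (190,320) and the post just below it at about (215,323).

```bash
python3 -m handwheel '{"twist":[[0,0,0],[0,0,0],[0,0,0],[0,0,0],[0,0,0],[0,0,0],[0,0,0]],"dp":[[0,2,15],[0,1.5,25],[0,0,25],[0,0,25],[0,0,25],[0,0,15],[0,0,0]],"jaw":[0,0,0,0,0,0,0]}' 40
python3 -m handwheel '{"twist":[[0,0,0],[0,0,0],[0,0,0],[0,0,0],[0,0,0]],"dp":[[0,0,5],[0,0,5],[0,0,5],[0,0,2],[0,0,0]],"jaw":[0,0,0,0,0]}' 40
```

```text
time: 22.02
tool_pos: [0.5427, -0.0628, 0.1115]
ee_rot: [-0.008, 0.64, 0.768, -0.003]
force: [0.1, 0.7, -0.3]
finger_gap: 0.0003
finger_force: 0.0
time: 22.43
tool_pos: [0.5444, -0.062, 0.0981]
ee_rot: [-0.004, 0.639, 0.769, -0.002]
force: [0.6, 0.0, 0.3]
finger_gap: -0.0
finger_force: 0.0
```

```bash
python3 -m handwheel '{"twist":[[0,0,0],[0,0,0],[0,0,0],[0,0,0]],"dp":[[0,0,2],[0,0,2],[0,0,1],[0,0,0]],"jaw":[0,0,0,0]}' 40
python3 -m handwheel '{"twist":[[0,0,0],[0,0,0],[0,0,0],[0,0,0]],"dp":[[0,0,1],[0,0,1],[0,0,1],[0,0,0]],"jaw":[0,0,0,0]}' 40
```

```text
time: 22.77
tool_pos: [0.5447, -0.0619, 0.0932]
ee_rot: [-0.004, 0.639, 0.769, -0.002]
force: [0.7, -0.2, 4.6]
finger_gap: 0.0002
finger_force: 2.3
time: 23.1
tool_pos: [0.5447, -0.0619, 0.0903]
ee_rot: [-0.004, 0.639, 0.769, -0.002]
force: [0.8, -0.1, 6.4]
finger_gap: -0.0001
finger_force: 2.9
```

```bash
python3 -m handwheel '{"twist":[[0,0,0],[0,0,0],[0,0,0],[0,0,0],[0,0,0],[0,0,0]],"dp":[[0,0,1],[0,0,1],[0,0,1],[0,0,1],[0,0,0],[0,0,0]],"jaw":[0,0,0,0,0,0]}' 40
```

```text
time: 23.6
tool_pos: [0.5447, -0.062, 0.0865]
ee_rot: [-0.004, 0.639, 0.769, -0.002]
force: [0.1, -0.4, 7.3]
finger_gap: -0.0003
finger_force: 3.7
```

```bash
for i in 1 2 3; do python3 -m handwheel '{"twist":[[0,0,0],[0,0,0],[0,0,0],[0,0,0],[0,0,0],[0,0,0],[0,0,0],[0,0,0],[0,0,0],[0,0,0],[0,0,0],[0,0,0]],"dp":[[0,0,0],[0,0,0],[0,0,0],[0,0,0],[0,0,0],[0,0,0],[0,0,0],[0,0,0],[0,0,0],[0,0,0],[0,0,0],[0,0,0]],"jaw":[0,0,0,0,0,0,0,0,0,0,0,0]}' 40 | grep -E "pos|force:"; done
python3 - <<'E'
from h import *
s=robot.grab_frame("scene")
for r in robot.outline_of(s,"beaker"):
    ys,xs=np.where(r["mask"]);print(round(r["confidence"],2),r["pixel"],ys.min(),ys.max(),xs.min(),xs.max())
E
```

```text
tool_pos: [0.5448, -0.0619, 0.0865]
force: [1.5, -0.1, 7.6]
finger_force: 3.7
tool_pos: [0.5448, -0.0619, 0.0865]
force: [0.3, 0.6, 7.6]
finger_force: 3.7
tool_pos: [0.5447, -0.0619, 0.0865]
force: [0.4, -0.5, 7.5]
finger_force: 3.7
0.8 [256.7, 381.4] 245 266 374 387
0.67 [267.6, 352.1] 255 279 344 358
0.64 [318.2, 418.3] 304 331 408 427
```

```bash
python3 -c "
from plant import robot;print(robot.hand_in())"
```

```text
the job is handed in; nothing more can be done
None
```

I handed the job in with all six balls in the bowl, the empty beaker upright on the bench, and the plunger held about 9 mm down at 7.5 N for over three seconds; the hand-in returned no verdict, and the last camera check, made during the press, did not detect the clear beaker.

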